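# Line up the trimmer guards by size

### The job

Line the four pale clip-on trimmer guards up on the white rail in order of size, the smallest on the mark next to the trimmer and the largest on the mark farthest from it. Stand each one upright on its base, centred on its own dark mark, with its ribs running straight across the rail. Do not shift the steel tin at the other end.

Things in the scene. Friction and masses are not known exactly. Their poses are not given: they have to be found in the camera images.
- guard_1: The smallest of four loose pale grey plastic trimmer guards, told apart by size only: 24 mm deep (its x), 42 mm wide (its y), 18 mm tall (z up), flat base, seven ribs running along x, upright sides that can be pinched from above across x or y. Starts upright on the counter (z = 0). Origin: centre of its underside. About 12 g, rigid.
- guard_2: The second smallest of four loose pale grey plastic trimmer guards, told apart by size only: 32 mm deep (its x), 42 mm wide (its y), 28 mm tall (z up), flat base, seven ribs running along x, upright sides that can be pinched from above across x or y. Starts upright on the counter (z = 0). Origin: centre of its underside. About 18 g, rigid.
- guard_3: The second largest of four loose pale grey plastic trimmer guards, told apart by size only: 40 mm deep (its x), 42 mm wide (its y), 38 mm tall (z up), flat base, seven ribs running along x, upright sides that can be pinched from above across x or y. Starts upright on the counter (z = 0). Origin: centre of its underside. About 26 g, rigid.
- guard_4: The largest of four loose pale grey plastic trimmer guards, told apart by size only: 48 mm deep (its x), 42 mm wide (its y), 48 mm tall (z up), flat base, seven ribs running along x, upright sides that can be pinched from above across x or y. Starts upright on the counter (z = 0). Origin: centre of its underside. About 35 g, rigid.
- pad_a: One of four identical dark rubber marks, 54 x 46 x 2 mm (x, y, z), fixed in a row 62 mm apart on a low white rail (66 x 262 mm, 12 mm high, fixed). Origin: centre of its underside, 12 mm above the counter (its top: 14 mm). Its y runs along the rail, x across it. Which place in the row it has changes from start to start.
- pad_b: One of four identical dark rubber marks, 54 x 46 x 2 mm (x, y, z), fixed in a row 62 mm apart on a low white rail (66 x 262 mm, 12 mm high, fixed). Origin: centre of its underside, 12 mm above the counter (its top: 14 mm). Its y runs along the rail, x across it. Which place in the row it has changes from start to start.
- pad_c: One of four identical dark rubber marks, 54 x 46 x 2 mm (x, y, z), fixed in a row 62 mm apart on a low white rail (66 x 262 mm, 12 mm high, fixed). Origin: centre of its underside, 12 mm above the counter (its top: 14 mm). Its y runs along the rail, x across it. Which place in the row it has changes from start to start.
- pad_d: One of four identical dark rubber marks, 54 x 46 x 2 mm (x, y, z), fixed in a row 62 mm apart on a low white rail (66 x 262 mm, 12 mm high, fixed). Origin: centre of its underside, 12 mm above the counter (its top: 14 mm). Its y runs along the rail, x across it. Which place in the row it has changes from start to start.
- trimmer: Silver trimmer in a low black cradle, fixed, beyond one end of the rail (which end changes), lying across the rail's direction; 36 mm high, 50 mm wide. Origin: on the counter, in line with the row of marks, 72 mm from the nearest mark's centre; it reaches 34 mm from there towards the robot (-x, toothed head) and 113 mm away (+x).
- tin: Closed round steel tin, 52 mm across, 25 mm high, 90 g, loose on the counter at the rail's other end, in line with the marks, 72 mm from the nearest one's centre. Origin: centre of its underside. Not to be moved. (A black brush beyond the rail and a wooden comb at the left are bystanders.)
Mind the look-alikes: they are no part of the job. What is shaped like the guard_3 but orange, red or yellow is not meant.

How it is judged:
By the outcome, as a careful person would: the job done as asked, in the order asked, and still so for the second after the job is handed in, with the robot touching nothing.
It also fails if it takes over 90 s, if anything falls off the work surface, if the arm or the gripper's body presses on something with over 40 N, if the wrist force passes 120 N, or if a joint passes its speed limit or range.

### The arm

A 6-joint arm with a two-finger parallel gripper is mounted at the origin on the work surface. World frame = base frame: x ahead of the robot, y to its left, z up, the work surface at z = 0. Lengths are in mm, angles in rad, forces in N, time in s.
With the tool pointing down it reaches from about 350 to 775 mm from the base axis. Payload 7.3 kg.
Tool frame: the origin (TCP) lies at the very end of the fingers, on their centre line; the grasp point (between the pads) lies 19 mm behind it; x points along the fingers, y is the direction in which the jaws open and shut, and the axes are right-handed (so a half turn about x gives the same grasp; the last joint's range is limited). The gripper opens to 92 mm and grips with 3 to 60 N. Pads are 19 mm wide; open, the fingers measure 130 mm over their backs; the gripper's body (75 mm by 190 mm) begins 47 mm behind the grasp point.
Start: joints at [1.197, 0.342, 1.524, -0, 1.275, -0.146], TCP at [118.548, 511.463, 198.541] pointing down, gripper open.
Joint ranges: [-2.53, 2.53], [-0.77, 2.02], [0.04, 2.7], [-1, 4.14], [0.28, 2.66], [-3.11, 3.11]. Speed limits (rad/s): [2.57, 2.57, 3.14, 3.14, 3.14, 3.14].

### API

Orientations are given as a unit quaternion [w, x, y, z].
In Python, from rig import reach, movel, move_joints, command_gripper, hold, inverse_kinematics, sense, read_camera, PlanningError, close_job gives the robot as it stands. The module is installed in compiled form; this text tells all that it offers. Calls block until the motion is done:
- reach(position, orientation): joint-space move of the TCP to a pose.
- movel(position, ori=None, velocity=150): straight line of the TCP; ori=None keeps the orientation; velocity is the mean speed in mm/s.
- move_joints(angles): joint-space move.
- command_gripper(opening, squeeze=None): finger opening in mm; squeeze is the grip in N (None keeps the last); returns when the fingers have stopped.
- hold(seconds).
- inverse_kinematics(position, orientation): joint angles nearest the present ones, or None.
- sense(): the state.
- read_camera(name): name is "side" or "top"; returns a dict with "color" (480x640x3 uint8, red, green, blue), "K" (3x3 intrinsics, pixels), "cam_to_world" (4x4, takes a point from camera to world coordinates). Camera axes: x right, y down, z forward; pixel columns grow to the right and rows downward; lengths in mm; the calibration is good to about 2 mm. A picture is of the moment at which its call begins. There is no depth.
A pose or a line that the arm cannot do raises PlanningError and nothing moves.
- close_job(): hands the job in, once; it reports no verdict.
The state is a dict: "time_s": time; "joint_pos": joint angles; "qd": joint speeds; "joint_efforts": joint torques, N m; "ee_pos": TCP position; "eef_rot": TCP orientation; "contact_force": force on the tool from outside, world axes, zero at the start; "wrist_torque": the same for the moment, N m; "gripper_width": finger opening in mm.
Only numpy, scipy, OpenCV 4.12 (cv2) and the standard library are available. Lean on these libraries where they do the work, as an engineer would, in place of code of your own. Each camera call takes 0.05 s, during which the arm holds its last target.

## Working session

There is one attempt and no reset: what is moved stays moved. The work goes in short steps, each a Python script; the robot and the scene stay as the last script left them, time stands still between calls to the robot, and variables do not carry over. Pictures are saved under pics/ and viewed, and the job is handed in when it is done.

```bash
mkdir -p pics; python3 - <<'E'
from rig import *
import cv2,numpy as np
for n in("top","side"):
    c=read_camera(n); cv2.imwrite(f"pics/{n}0.png",c["color"][:,:,::-1]); print(n,c["K"].round(1).tolist(),c["cam_to_world"].round(3).tolist())
s=sense();print(s["time_s"],s["ee_pos"],s["eef_rot"],s["gripper_width"],s["contact_force"])
E
```

```text
top [[478.1, 0.0, 322.3], [0.0, 478.1, 235.2], [0.0, 0.0, 1.0]] [[-0.025, -0.994, 0.103, 445.956], [-1.0, 0.025, 0.004, -28.981], [-0.007, -0.103, -0.995, 995.167], [0.0, 0.0, 0.0, 1.0]]
side [[515.9, 0.0, 317.2], [0.0, 515.9, 242.8], [0.0, 0.0, 1.0]] [[-1.0, 0.022, -0.0, 521.836], [0.016, 0.712, -0.702, 532.598], [-0.016, -0.701, -0.713, 607.815], [0.0, 0.0, 0.0, 1.0]]
0.1 [118.39436607 511.07579536 197.94632232] [ 0.7024063   0.07991253  0.70264395 -0.08081372] 91.79852897554015 [-0.3929745  -0.06062874 -0.44438806]
```

View pics/top0.png

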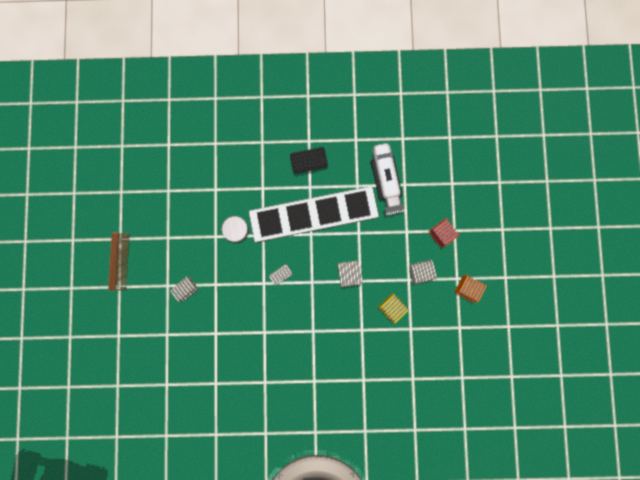

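View pics/side0.png

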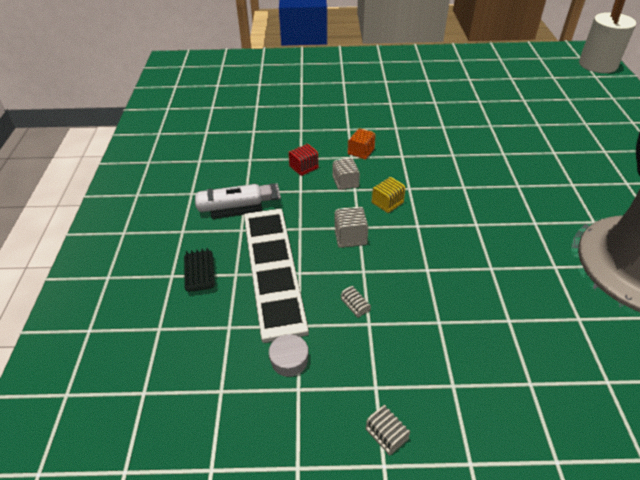

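The top picture shows the trimmer at the rail's right end (387,178) and the tin at (234,229). The pale guards are at (183,289), (281,274), (350,274) and (424,272). I'll zoom in and segment.

```bash
python3 - <<'E'
import cv2,numpy as np
t=cv2.imread("pics/top0.png");s=cv2.imread("pics/side0.png")
T=[(183,289),(281,274),(350,274),(424,272)];S=[(388,429),(355,301),(351,226),(346,173)]
z=lambda im,p,r=25:cv2.resize(im[p[1]-r:p[1]+r,p[0]-r:p[0]+r],(200,200),interpolation=cv2.INTER_NEAREST)
cv2.imwrite("pics/z0.png",np.vstack([np.hstack([z(t,p) for p in T]),np.hstack([z(s,p,30) for p in S])]))
cv2.imwrite("pics/z1.png",cv2.resize(t[170:260,205:415],None,fx=3.8,fy=3.8,interpolation=cv2.INTER_CUBIC))
E
```

```text
(no output)
```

View pics/z0.png

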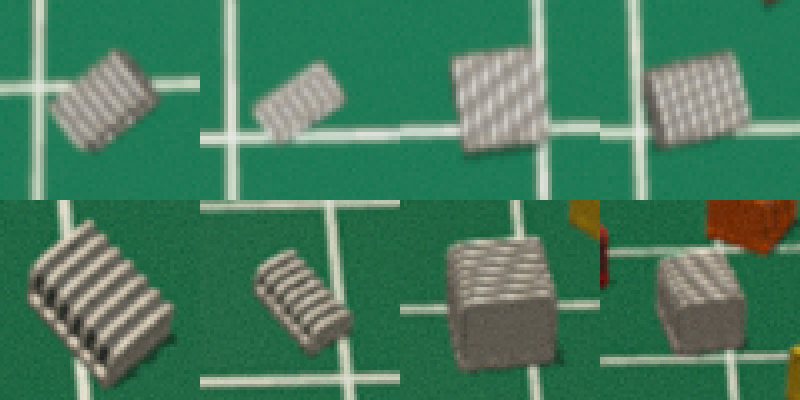

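View pics/z1.png

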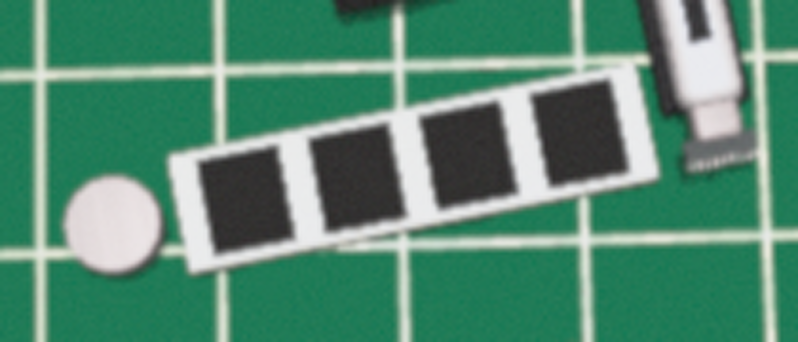

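```bash
cat > h.py <<'E'
import cv2,numpy as np
from rig import *
from scipy.spatial.transform import Rotation as R
DIM={1:(24,42,18),2:(32,42,28),3:(40,42,38),4:(48,42,48)}
def ray(c,uv,z):
    uv=np.atleast_2d(uv).astype(float);M=c["cam_to_world"]
    d=np.c_[uv,np.ones(len(uv))]@np.linalg.inv(c["K"]).T@M[:3,:3].T
    o=M[:3,3];return (o+d*((z-o[2])/d[:,2])[:,None])[:,:2]
F=4
def contours(score,thr):
    b=cv2.resize(score.astype(np.float32),None,fx=F,fy=F,interpolation=cv2.INTER_LINEAR)
    m=((b>thr)*255).astype(np.uint8)
    m=cv2.morphologyEx(m,cv2.MORPH_OPEN,np.ones((13,13)))
    cs,_=cv2.findContours(m,cv2.RETR_EXTERNAL,cv2.CHAIN_APPROX_NONE)
    return [(c[:,0]+0.5)/F-0.5 for c in cs if cv2.contourArea(c)/F/F>60]
def rect(P):
    (cx,cy),(w,h),a=cv2.minAreaRect(P.astype(np.float32))
    return (cx,cy),(w,h),a
def boxpose(c,pts,h,zb=0):
    """far edges at top height, near edges at base height; angle from minAreaRect"""
    T=ray(c,pts,zb+h);B=ray(c,pts,zb);cam=c["cam_to_world"][:2,3]
    _,_,a=rect(T);a=np.deg2rad(a);ctr=np.zeros(2);ext=[]
    for k in range(2):
        e=np.array([np.cos(a+k*np.pi/2),np.sin(a+k*np.pi/2)])
        t=T@e;b=B@e;cc=cam@e
        lo=min(t.min(),9e9);hi=t.max()
        if cc>hi: hi=b.max()
        elif cc<lo: lo=b.min()
        ctr+=e*(lo+hi)/2;ext.append(hi-lo)
    return ctr,ext,np.rad2deg(a)
E
python3 - <<'E'
from h import *
c=read_camera("top");im=c["color"].astype(float)
r,g,b=im[...,0],im[...,1],im[...,2]
print(im[274,345:355].tolist()[:3],im[270,200].tolist(),im[209,269].tolist())
sc=np.minimum(r-g+4, 40-(r-b))   # warm-neutral, not coloured
for p in contours(sc,0):
    m=p.mean(0)
    if m[1]<100 or m[1]>320: continue
    print("px",m.round(1),rect(p)[1:])
    for h in(18,28,38,48):
        q=boxpose(c,p,h);print("  ",h,q[0].round(1),np.round(q[1],1),round(q[2],1))
cv2.imwrite("pics/m.png",((sc>0)*255).astype(np.uint8))
dark=70-im.max(2)
for p in contours(dark,0):
    m=p.mean(0)
    if 100<m[1]<320:
        q=rect(ray(c,p,14));print("dark",m.round(1),np.round(q[0],1),np.round(q[1],1),round(q[2],1))
E
```

```text
[[158.0, 155.0, 147.0], [173.0, 170.0, 164.0], [204.0, 202.0, 197.0]] [27.0, 121.0, 85.0] [190.0, 191.0, 190.0]
px [183.6 288.9] ((16.700000762939453, 22.850000381469727), 53.13010025024414)
   18 [445.3 262.9] [31.6 41.9] 35.8
   28 [445.3 261.3] [29.7 39.2] 35.8
   38 [445.3 259.7] [27.8 36.6] 35.8
   48 [445.3 258. ] [25.8 33.9] 35.8
px [280.3 274.9] ((10.885990142822266, 20.038541793823242), 56.30992889404297)
   18 [468.1  63.4] [21.2 39.8] 32.4
   28 [468.   62.8] [20.4 38.9] 32.4
   38 [467.9  62.2] [19.6 38. ] 32.4
   48 [467.8  61.6] [18.8 37.2] 32.4
px [118.9 273.5] ((16.5, 5.5), 90.0)
   18 [479.5 396.4] [ 3.7 33.5] 89.0
   28 [479.3 394.2] [-0.7 33.1] 89.0
   38 [479. 392.] [-5.1 32.6] 89.0
   48 [478.8 389.9] [-9.5 32.2] 89.0
px [349.8 273.3] ((22.834369659423828, 21.486553192138672), 83.9909896850586)
   18 [467.3 -79. ] [46.4 43.3] 4.4
   28 [467.1 -78.7] [45.9 42.6] 4.4
   38 [466.9 -78.3] [45.4 41.8] 4.4
   48 [466.7 -78. ] [45.  41.1] 4.4
px [422.1 271.7] ((18.708114624023438, 23.611539840698242), 76.37300109863281)
   18 [ 467.6 -227.1] [37.8 44.6] 12.1
   28 [ 467
[... 903 characters left out ...]
3 160. ] ((18.493139266967773, 32.82925033569336), 78.40782928466797)
   18 [708.2   1.2] [35.  68.6] 10.0
   28 [706.7   1.1] [32.1 67.9] 10.0
   38 [705.3   1. ] [29.3 67.2] 10.0
   48 [703.8   0.9] [26.4 66.5] 10.0
px [385.8 173.5] ((65.11480712890625, 22.3397216796875), 77.0534896850586)
   18 [ 667.9 -160.3] [135.   43.8] 10.4
   28 [ 666.4 -159.5] [132.4  41.9] 10.4
   38 [ 664.9 -158.8] [129.7  39.9] 10.4
   48 [ 663.4 -158.1] [127.  38.] 10.4
dark [269.1 222.1] [577.4  84.7] [47.7 40.2] 10.0
dark [298.5 216.4] [588.   23.8] [48.5 40.2] 9.6
dark [327.7 210.3] [599.  -37.1] [47.6 40.2] 9.6
dark [357.1 204.5] [609.7 -98.1] [48.2 40.3] 9.7
dark [308.4 160.4] [705.9   0.8] [45.8 73.5] 9.8
```

View pics/m.png

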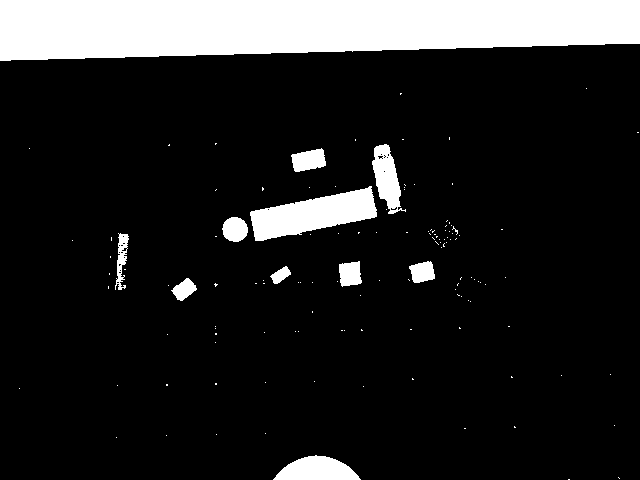

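The masks match the known sizes: guard_1 (468,63), guard_2 (445,261), guard_3 (467,-225) and guard_4 (467,-78). The marks fit a 10° row with 61.9 mm spacing. I'll place guard_1 first, gripped across x so the fingers stay clear of neighbouring guards on the rail, and then check it.

```bash
cat >> h.py <<'E'
PICK={1:(468.1,63.4,32.4),2:(445.3,261.3,35.8),3:(467.5,-224.8,12.1),4:(466.7,-78.0,4.4)}
PAD={1:(609.7,-98.1),2:(599.0,-37.1),3:(588.0,23.8),4:(577.4,84.7)}
RA=10.0
def quat(deg):
    a=np.deg2rad(deg);X=np.array([0,0,-1.]);Y=np.array([np.cos(a),np.sin(a),0])
    q=R.from_matrix(np.c_[X,Y,np.cross(X,Y)]).as_quat();return [q[3],*q[:3]]
def best(p,deg):
    o=[]
    for d in(deg,deg+180):
        j=inverse_kinematics(list(p),quat(d))
        if j is not None:o.append((abs(j[5]),d))
    return quat(min(o)[1])
def pick(i,x,y,deg,zb=0):
    q=best((x,y,zb+80),deg);command_gripper(min(DIM[i][0]+26,90))
    reach([x,y,zb+80],q);movel([x,y,zb+4],velocity=120)
    command_gripper(0,12);w=sense()["gripper_width"]
    print("pick",i,"width",round(w,1));movel([x,y,zb+80],velocity=150);return w
def place(i,x,y,deg=RA):
    q=best((x,y,95),deg)
    reach([x,y,95],q);movel([x,y,24],velocity=120);movel([x,y,18.6],velocity=25)
    s=sense();print("at",s["ee_pos"].round(1),"F",np.round(s["contact_force"],1),"w",round(s["gripper_width"],1))
    command_gripper(DIM[i][0]+22);movel([x,y,110],velocity=180)
E
python3 - <<'E'
from h import *
pick(1,*PICK[1]);place(1,*PAD[1])
reach([467,-78,130],best((467,-78,130),4.4))
c=read_camera("top");cv2.imwrite("pics/t1.png",c["color"][:,:,::-1]);
c=read_camera("side");cv2.imwrite("pics/s1.png",c["color"][:,:,::-1]);print(sense()["time_s"])
E
python3 -c "
import cv2,numpy as np
t=cv2.imread('pics/t1.png')[150:300,200:460];s=cv2.imread('pics/s1.png')[150:390,190:450]
t=cv2.resize(t,(780,450));cv2.imwrite('pics/t1z.png',t);cv2.imwrite('pics/s1z.png',cv2.resize(s,(650,600)))"
```

```text
pick 1 width 0.2
at [609.7 -98.1  18.7] F [-0.6  0.4  0. ] w 0.2
9.6917
```

View pics/t1z.png

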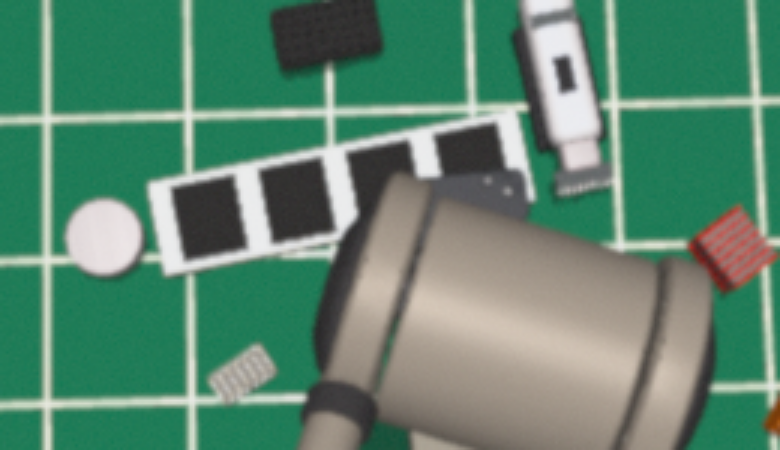

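View pics/s1z.png

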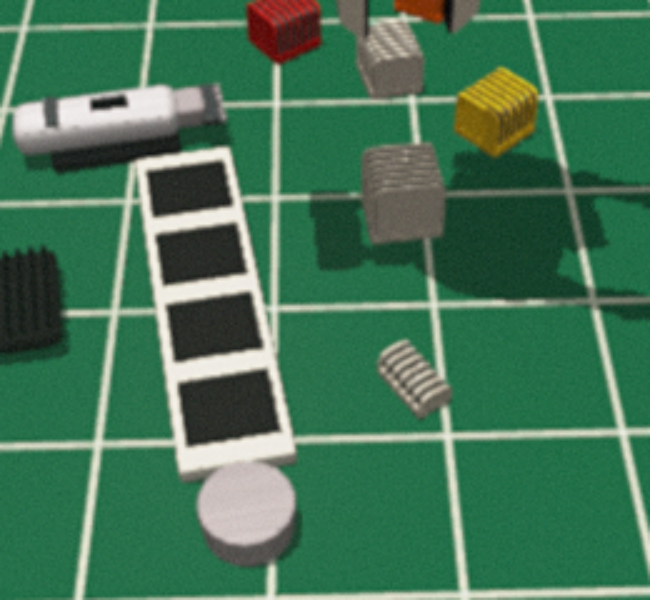

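```bash
python3 - <<'E'
from h import *
s=sense();p=s["ee_pos"];print(p,s["eef_rot"],s["joint_pos"],s["gripper_width"],s["contact_force"])
c=read_camera("side");im=c["color"][:,:,::-1].copy()
def proj(c,X):
    M=np.linalg.inv(c["cam_to_world"]);v=M[:3,:3]@X+M[:3,3];v=c["K"]@v;return (v[:2]/v[2])
for X,col in((p,(0,0,255)),(p+[0,0,19],(255,0,0)),(np.array([467,-78,24.]),(0,255,255)),(np.array([468,63,9.]),(0,255,255))):
    u=proj(c,X);print(u);cv2.circle(im,tuple(int(v) for v in u.round()),3,col,-1)
cv2.imwrite("pics/s2.png",im)
E
```

```text
[467.77965055 -78.26908252 129.44137124] [ 0.51874588  0.48040196  0.51891656 -0.48046048] [-3.27591840e-01  3.22778883e-01  1.76237173e+00  2.60748310e-05
  1.05669620e+00 -4.04423562e-01] 45.84908114631768 [-0.07263922  0.23035576 -0.39740175]
[351.86210784 175.26766039]
[352.28030881 164.96252422]
[350.2710081  226.55571594]
[355.15331268 300.36915877]
```

View pics/s2.png

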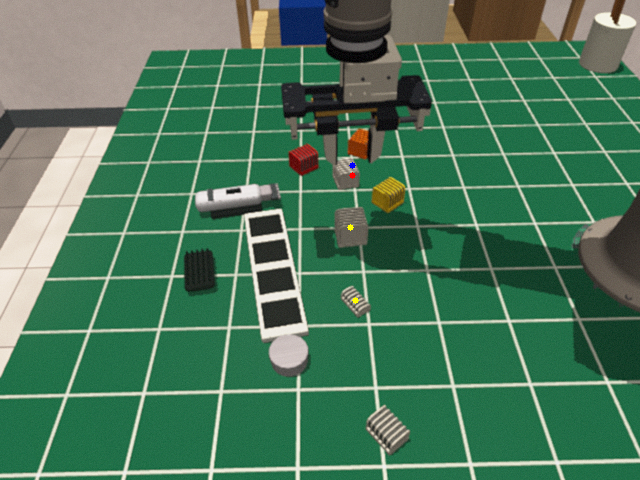

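The grip missed: the width read 0.2 mm and guard_1 is unmoved. In the side view the fingertips sit about 10 px (roughly 20 mm) above the projected TCP. I'll zoom in to measure that offset.

```bash
python3 - <<'E'
import cv2
im=cv2.imread('pics/s2.png')[70:200,270:440];cv2.imwrite('pics/s2z.png',cv2.resize(im,None,fx=4.5,fy=4.5,interpolation=cv2.INTER_CUBIC))
E
```

```text
(no output)
```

View pics/s2z.png

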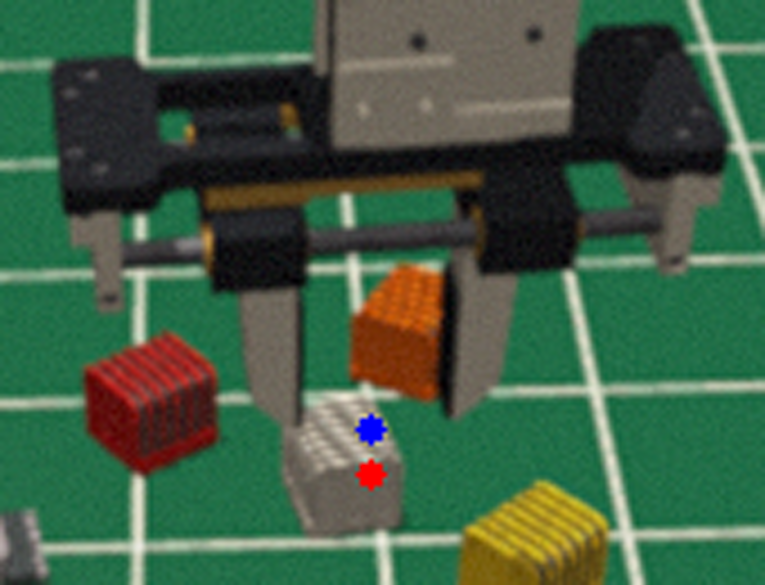

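The true fingertips end about 21 mm above the reported TCP. A gentle touch on bare counter will confirm it.

```bash
python3 - <<'E'
from h import *
x,y=440,0
command_gripper(10)
reach([x,y,60],best((x,y,60),0));movel([x,y,-8],velocity=120);hold(.1)
f0=sense()["contact_force"]
try:
  for z in np.arange(-10,-27,-1.):
    movel([x,y,z],velocity=20);s=sense();d=(s["contact_force"]-f0)[2]
    if d>2 or z%4==0: print(z,s["ee_pos"].round(2),round(d,2))
    if d>3: break
except PlanningError as e: print(z,e)
movel([x,y,40]);print(sense()["time_s"])
E
```

```text
-12.0 [ 4.3991e+02  1.0000e-02 -1.2090e+01] 1.02
-16.0 [ 4.3995e+02  2.0000e-02 -1.6060e+01] 0.45
-20.0 [ 4.3993e+02 -1.0000e-02 -2.0070e+01] 1.0
-24.0 [ 4.3995e+02  1.0000e-02 -2.4070e+01] 0.3
16.675
```

```bash
python3 - <<'E'
from h import *
x,y=440,0
movel([x,y,-24],velocity=120)
c=read_camera("side");im=c["color"][:,:,::-1].copy()
M=np.linalg.inv(c["cam_to_world"])
def proj(X):
    v=c["K"]@(M[:3,:3]@np.array(X,float)+M[:3,3]);return v[:2]/v[2]
o=proj((x,y,0));print(o, proj((x,y,20)))
u=o.round().astype(int);im[u[1],u[0]]=(0,0,255)
cv2.imwrite("pics/s3z.png",cv2.resize(im[u[1]-80:u[1]+40,u[0]-80:u[0]+80],None,fx=5,fy=5,interpolation=cv2.INTER_CUBIC))
E
```

```text
[370.11328308 271.70043049] [370.86132327 263.08775023]
```

View pics/s3z.png

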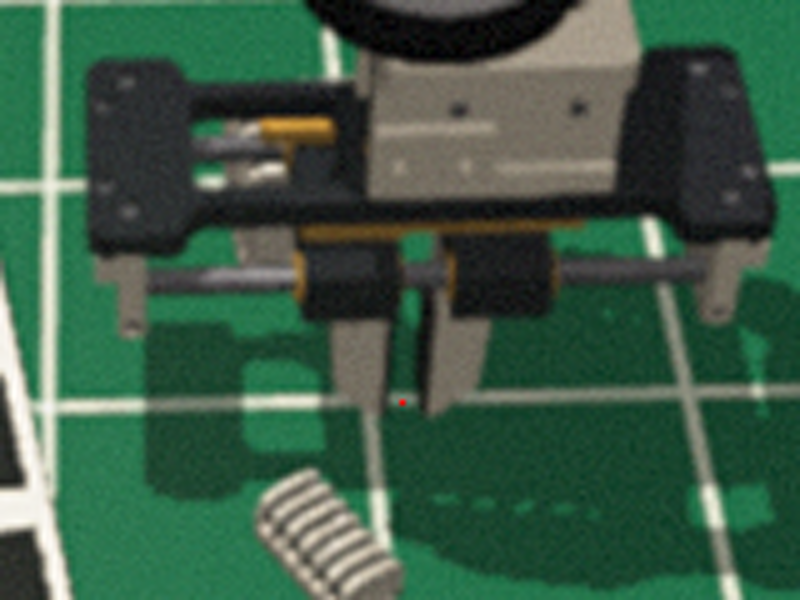

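The tips look about 28 mm behind the reported TCP. I'll continue the touch until contact.

```bash
python3 - <<'E'
from h import *
x,y=440,0
hold(.1);f0=sense()["contact_force"]
for z in np.arange(-25,-37,-1.):
    movel([x,y,z],velocity=20);s=sense();d=(s["contact_force"]-f0)[2]
    print(z,s["ee_pos"].round(2)[2],round(d,2))
    if d>3: break
movel([x,y,40]);print(sense()["time_s"])
E
```

```text
-25.0 -24.73 -0.46
-26.0 -26.02 -1.3
-27.0 -27.09 -0.33
-28.0 -27.93 0.78
-29.0 -28.01 16.26
19.3667
```

Contact came at TCP z = -28.0, so the real tips are 28 mm short of the reported TCP. I'll correct for that and redo guard_1.

```bash
cat >> h.py <<'E'
OFF=-28.0; TIP={1:3,2:8,3:14,4:18}
def pick(i,x,y,deg,zb=0):
    z=zb+TIP[i]+OFF;up=zb+60+OFF+TIP[i]
    q=best((x,y,up),deg);command_gripper(min(DIM[i][0]+26,90))
    reach([x,y,up],q);movel([x,y,z],velocity=120)
    command_gripper(0,12);w=sense()["gripper_width"]
    print("pick",i,"width",round(w,1))
    movel([x,y,up],velocity=180);return abs(w-DIM[i][0])<4
def place(i,x,y,deg=RA):
    z=14+TIP[i]+OFF+.5
    q=best((x,y,z+60),deg)
    reach([x,y,z+60],q);movel([x,y,z+5],velocity=130);movel([x,y,z],velocity=25)
    s=sense();print("at",s["ee_pos"].round(1),"F",np.round(s["contact_force"],1),"w",round(s["gripper_width"],1))
    command_gripper(DIM[i][0]+20);movel([x,y,z+65],velocity=180)
def away():
    reach([400,-330,120],best((400,-330,120),0))
def look(n):
    c=read_camera("top");d=read_camera("side")
    cv2.imwrite(f"pics/{n}t.png",cv2.resize(c["color"][150:310,160:460,::-1],None,fx=2.6,fy=2.6,interpolation=cv2.INTER_CUBIC))
    cv2.imwrite(f"pics/{n}s.png",cv2.resize(d["color"][160:390,190:450,::-1],None,fx=2.5,fy=2.5,interpolation=cv2.INTER_CUBIC))
    return c
E
python3 - <<'E'
from h import *
if pick(1,*PICK[1]):
    place(1,*PAD[1])
    reach([445,261,60],best((445,261,60),35.8))
    c=look("a")
print(sense()["time_s"])
E
```

```text
pick 1 width 23.5
at [609.8 -98.1 -10.2] F [ 0.6  0.1 -0.1] w 23.9
26.775
```

View pics/at.png

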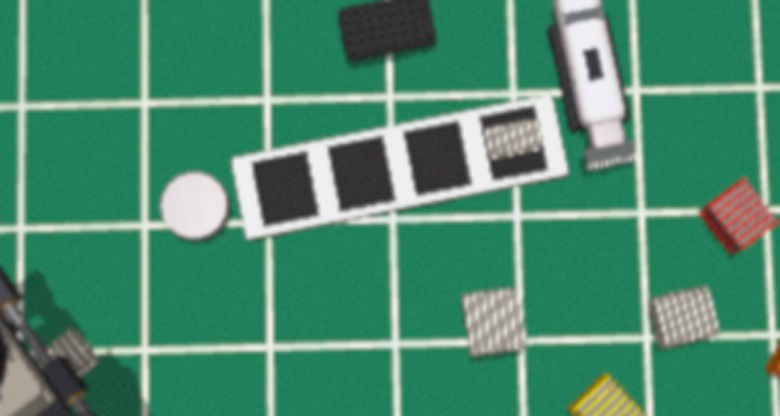

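View pics/as.png

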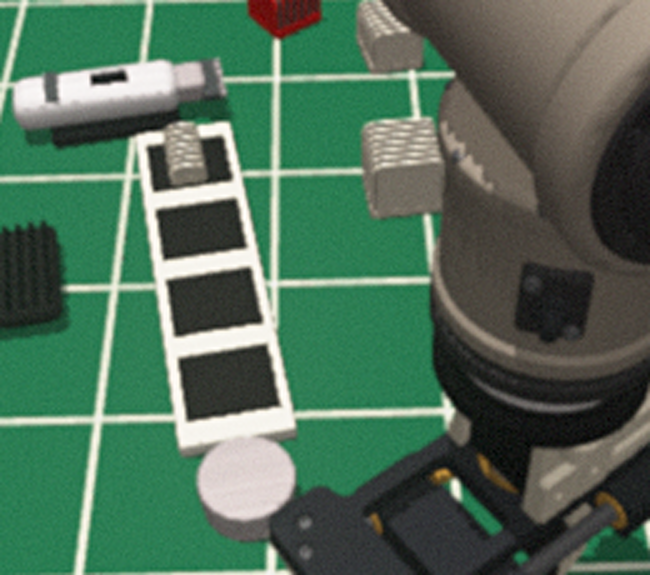

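Guard_1 is on the mark next to the trimmer, upright, with its ribs across the rail. It may sit 1–3 mm too far in +x, so I'll measure it in the rail frame.

```bash
cat >> h.py <<'E'
EX=np.array([np.cos(np.deg2rad(RA)),np.sin(np.deg2rad(RA))]);EY=np.array([-EX[1],EX[0]])
def grey_at(c,g,XY,z):
    M=np.linalg.inv(c["cam_to_world"]);P=np.c_[XY,np.full(len(XY),z)]@M[:3,:3].T+M[:3,3]
    u=P@c["K"].T;u=(u[:,:2]/u[:,2:]).astype(np.float32)
    return cv2.remap(g,u[:,0:1],u[:,1:2],cv2.INTER_LINEAR)[:,0]
def profile(c,ctr,axis,half,z,span):
    """mean grey along axis (offset t), averaged over +-half across"""
    g=c["color"].astype(np.float32).mean(2);a,b=(EX,EY) if axis==0 else (EY,EX)
    t=np.arange(-span,span+.1,.5);out=np.zeros(len(t));ss=np.arange(-half,half+.1,1)
    for s in ss: out+=grey_at(c,g,np.array(ctr)+t[:,None]*a+s*b,z)
    return t,out/len(ss)
E
python3 - <<'E'
from h import *
c=read_camera("top");print(c["cam_to_world"][:3,3].round(1))
# pads: edges at z=14 along EX for a free pad(2) , and guard_1 on pad 1
for nm,ctr,z in(("pad2",PAD[2],14),("pad1/z32",PAD[1],32),("pad1/z14",PAD[1],14)):
    t,p=profile(c,ctr,0,8,z,34);print(nm,"X",list(zip(t[::4].astype(int),p[::4].astype(int))))
    t,p=profile(c,ctr,1,7 if z>20 else 20,z,31);print(nm,"Y",list(zip(t[::4].astype(int),p[::4].astype(int))))
E
```

```text
[446.  -29.  995.2]
pad2 X [(np.int64(-34), np.int64(143)), (np.int64(-32), np.int64(208)), (np.int64(-30), np.int64(228)), (np.int64(-28), np.int64(206)), (np.int64(-26), np.int64(141)), (np.int64(-24), np.int64(80)), (np.int64(-22), np.int64(54)), (np.int64(-20), np.int64(51)), (np.int64(-18), np.int64(51)), (np.int64(-16), np.int64(51)), (np.int64(-14), np.int64(51)), (np.int64(-12), np.int64(51)), (np.int64(-10), np.int64(51)), (np.int64(-8), np.int64(52)), (np.int64(-6), np.int64(51)), (np.int64(-4), np.int64(51)), (np.int64(-2), np.int64(51)), (np.int64(0), np.int64(51)), (np.int64(2), np.int64(51)), (np.int64(4), np.int64(51)), (np.int64(6), np.int64(51)), (np.int64(8), np.int64(51)), (np.int64(10), np.int64(52)), (np.int64(12), np.int64(51)), (np.int64(14), np.int64(50)), (np.int64(16), np.int64(50)), (np.int64(18), np.int64(51)), (np.int64(20), np.int64(51)), (np.int64(22), np.int64(54)), (np.int64(24), np.int64(79)), (np.int64(26), np.int64(142)), (np.int64(28), np.int64(207)), (np.int64(30), np.int64(223)), (np.int64(32), np.int64(190)), (np.int64(34), np.int64(132))]
pad2
[... 4488 characters left out ...]
(-13), np.int64(121)), (np.int64(-11), np.int64(118)), (np.int64(-9), np.int64(125)), (np.int64(-7), np.int64(126)), (np.int64(-5), np.int64(124)), (np.int64(-3), np.int64(125)), (np.int64(-1), np.int64(126)), (np.int64(1), np.int64(119)), (np.int64(3), np.int64(122)), (np.int64(5), np.int64(131)), (np.int64(7), np.int64(121)), (np.int64(9), np.int64(119)), (np.int64(11), np.int64(125)), (np.int64(13), np.int64(122)), (np.int64(15), np.int64(119)), (np.int64(17), np.int64(125)), (np.int64(19), np.int64(126)), (np.int64(21), np.int64(135)), (np.int64(23), np.int64(186)), (np.int64(25), np.int64(229)), (np.int64(27), np.int64(237)), (np.int64(29), np.int64(238)), (np.int64(31), np.int64(238))]
```

Guard_1 sits about 1.8 mm too far along the rail's +x, which looks like camera bias. I'll shift the remaining targets by that amount, place guards 2–4 and re-centre guard_1 as well.

```bash
cat >> h.py <<'E'
D=-1.8*EX
E
python3 - <<'E'
from h import *
for i in(2,3,4):
    p=np.array(PICK[i][:2])+D;q=np.array(PAD[i])+D
    if not pick(i,*p,PICK[i][2]): print("FAIL");break
    place(i,*q); print(sense()["time_s"])
else:
    q=np.array(PAD[1])+D
    away(); look("b");
print(sense()["time_s"])
E
```

```text
pick 2 width 32.1
at [597.3 -37.4  -5.2] F [ 0.5 -0.2  0.6] w 32.1
32.5
pick 3 width 39.8
at [586.3  23.5   0.8] F [-0.5 -0.4  0.4] w 39.9
38.65
pick 4 width 48.1
at [575.7  84.4   4.8] F [-1.   0.6 -0.5] w 48.3
44.3
46.0583
```

View pics/bt.png

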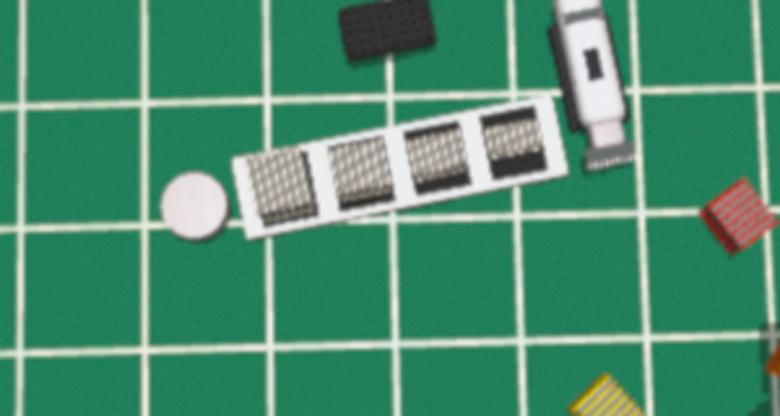

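View pics/bs.png

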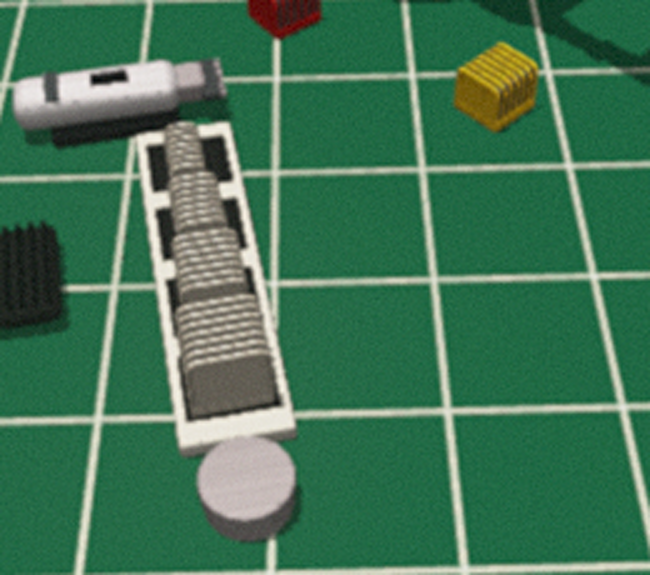

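All four are on the rail in the right order, the tin hasn't moved, and every grip width matched its guard (32.1, 39.8, 48.1 mm). Next I'll measure the centring in both views.

```bash
python3 - <<'E'
from h import *
c=read_camera("top");d=read_camera("side")
for i in(1,2,3,4):
    w,_,h=DIM[i]
    for cam,nm,z,s in((c,"top base",14.,0),(c,"top far",14.+h,0),(d,"side top face front edge",14.+h-4,20.5),(d,"side pad y front",14,None)):
        ctr=np.array(PAD[i])
        if s is None:
            g=cam["color"].astype(np.float32).mean(2);t=np.arange(0,34,1.);
            p=np.mean([grey_at(cam,g,ctr+t[:,None]*EY+k*EX,14.) for k in np.arange(-w/2+4,w/2-3,1)],0)
        else:
            t,p=profile(cam,ctr+s*EY,0,10 if s==0 else .5,z,36);t=t[::2];p=p[::2]
        g=np.abs(np.gradient(p));ed=[]
        for k in range(1,len(t)-1):
            if g[k]>=g[k-1] and g[k]>g[k+1] and g[k]>7:
                o=.5*(g[k-1]-g[k+1])/(g[k-1]-2*g[k]+g[k+1]);ed.append((round(float(t[k]+o),1),int(p[k-1]),int(p[k+1])))
        print(i,nm,ed)
E
```

```text
1 top base [(-33.1, 151, 202), (-26.3, 166, 98), (-9.9, 76, 117), (16.4, 133, 92), (26.1, 102, 176), (32.7, 198, 157)]
1 top far [(-28.6, 189, 121), (-12.4, 86, 126), (13.3, 132, 90), (22.9, 109, 183), (29.3, 211, 171), (34.2, 159, 190)]
1 side top face front edge [(-32.2, 110, 207), (-26.8, 192, 96), (-10.1, 61, 107), (7.2, 110, 125), (13.1, 109, 63), (25.2, 70, 184), (30.9, 216, 171)]
1 side pad y front [(5.1, 138, 107), (11.2, 105, 143), (15.6, 148, 128), (18.9, 131, 158), (22.8, 148, 124), (26.0, 124, 151), (29.4, 149, 131)]
2 top base [(-33.6, 112, 178), (-26.1, 176, 106), (-15.7, 65, 95), (-9.6, 127, 151), (19.5, 117, 80), (26.1, 106, 177), (33.1, 190, 132)]
2 top far [(-29.6, 192, 121), (-19.4, 76, 106), (-13.5, 137, 161), (14.7, 121, 82), (21.1, 105, 178), (27.9, 186, 126)]
2 side top face front edge [(-31.3, 112, 208), (-25.6, 203, 94), (-16.9, 49, 97), (15.5, 115, 67), (25.3, 66, 170), (31.2, 203, 113)]
2 side pad y front [(3.6, 119, 163), (7.4, 164, 137), (10.9, 129, 162), (14.5, 150, 123), (17.9, 127, 162), (21.6, 152, 121), (25.0, 124, 160), (28.5, 162, 131)]
3 top base 
[... 186 characters left out ...]
3, 152), (16.2, 162, 146), (20.4, 148, 196), (26.3, 197, 138)]
3 side top face front edge [(-30.3, 150, 217), (-24.7, 203, 94), (-20.5, 57, 92), (19.3, 110, 64), (25.2, 61, 181), (31.1, 202, 110)]
3 side pad y front [(3.5, 153, 115), (7.1, 118, 164), (10.7, 157, 116), (14.2, 117, 161), (17.8, 159, 115), (21.4, 112, 155), (25.0, 163, 118), (28.6, 126, 170)]
4 top base [(-33.5, 116, 178), (-26.6, 199, 134), (-15.4, 116, 144), (33.4, 173, 145)]
4 top far [(-32.7, 200, 132), (-22.0, 109, 140), (24.3, 177, 147)]
4 side top face front edge [(-29.7, 85, 184), (-24.8, 212, 145), (16.8, 129, 147), (22.8, 109, 74), (25.5, 116, 217), (30.8, 186, 88)]
4 side pad y front [(19.9, 85, 56), (24.0, 84, 186)]
```

```bash
python3 - <<'E'
from h import *
c=read_camera("top");d=read_camera("side");im=c["color"]
for i in(1,2,3,4):
    w,_,h=DIM[i];off=0 if i==1 else D@EX
    for z in(14.,14.+h):
        t,p=profile(c,np.array(PAD[i])+(1.8 if i==1 else 0)*0*EX,1,w/2-5,z,30)
        print(i,z,[f"{a:.0f}:{b:.0f}" for a,b in zip(t[::2],p[::2]) if abs(a)>15])
E
python3 - <<'E'
import cv2
from h import *
d=read_camera("side")["color"][:,:,::-1];c=read_camera("top")["color"][:,:,::-1]
cv2.imwrite("pics/f1.png",cv2.resize(d[205:345,235:320],None,fx=4.2,fy=4.2,interpolation=cv2.INTER_CUBIC))
cv2.imwrite("pics/f2.png",cv2.resize(c[180:250,245:385],None,fx=5.7,fy=5.7,interpolation=cv2.INTER_CUBIC))
E
```

```text
1 14.0 ['-30:238', '-29:238', '-28:238', '-27:237', '-26:234', '-25:227', '-24:213', '-23:196', '-22:185', '-21:174', '-20:163', '-19:158', '-18:157', '-17:158', '-16:163', '16:156', '17:160', '18:165', '19:162', '20:152', '21:152', '22:162', '23:188', '24:215', '25:229', '26:235', '27:237', '28:238', '29:238', '30:238']
1 32.0 ['-30:238', '-29:238', '-28:238', '-27:238', '-26:238', '-25:237', '-24:235', '-23:229', '-22:216', '-21:201', '-20:193', '-19:184', '-18:172', '-17:164', '-16:160', '16:155', '17:155', '18:158', '19:164', '20:168', '21:162', '22:156', '23:160', '24:182', '25:210', '26:226', '27:234', '28:237', '29:238', '30:238']
2 14.0 ['-30:238', '-29:238', '-28:238', '-27:237', '-26:234', '-25:226', '-24:212', '-23:194', '-22:182', '-21:171', '-20:157', '-19:151', '-18:151', '-17:154', '-16:163', '16:159', '17:161', '18:168', '19:174', '20:172', '21:168', '22:175', '23:193', '24:215', '25:229', '26:234', '27:237', '28:238', '29:238', '30:238']
2 42.0 ['-30:238', '-29:238', '-28:238', '-27:238', '-26:238', '-25:236', '-24:232', '-23:223', '-22:206', '-21:191', '-20:184', '-
[... 783 characters left out ...]
37', '26:238', '27:238', '28:238', '29:238', '30:238']
4 14.0 ['-30:238', '-29:238', '-28:238', '-27:237', '-26:234', '-25:224', '-24:203', '-23:171', '-22:138', '-21:113', '-20:106', '-19:116', '-18:134', '-17:155', '-16:167', '16:155', '17:162', '18:171', '19:171', '20:165', '21:158', '22:156', '23:162', '24:176', '25:196', '26:213', '27:224', '28:231', '29:235', '30:237']
4 62.0 ['-30:237', '-29:233', '-28:223', '-27:199', '-26:166', '-25:133', '-24:111', '-23:112', '-22:127', '-21:149', '-20:170', '-19:177', '-18:173', '-17:166', '-16:162', '16:165', '17:163', '18:169', '19:186', '20:206', '21:219', '22:228', '23:233', '24:236', '25:237', '26:238', '27:237', '28:235', '29:230', '30:214']
```

View pics/f1.png

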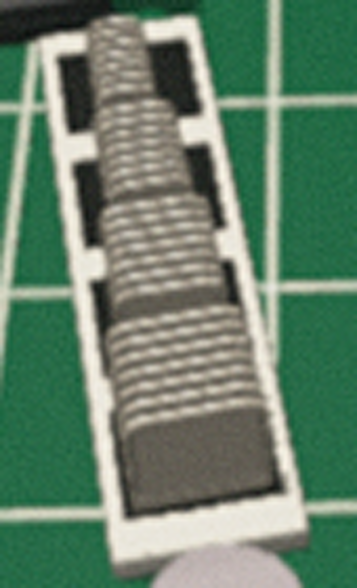

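View pics/f2.png

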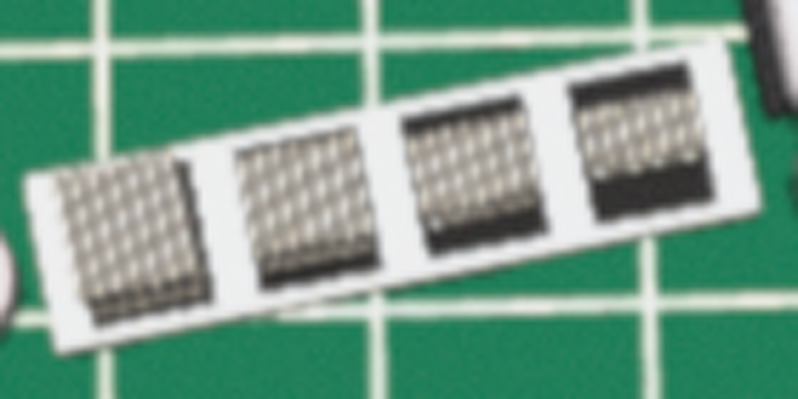

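Guards 2–4 are within about 1 mm across the rail. Guard_1 reads about +1.7 mm in x, and guard_4 about -1.3 mm along the rail in both views. There is time to correct both: re-grip, lift 3 mm, shift and set down.

```bash
python3 - <<'E'
from h import *
def shift(i,start,goal):
    z=14+TIP[i]+OFF+.5;q=best((*start,z+65),RA)
    command_gripper(DIM[i][0]+20);reach([*start,z+65],q);movel([*start,z],velocity=110)
    command_gripper(0,12);print(i,"w",round(sense()["gripper_width"],1))
    movel([*start,z+3],velocity=40);movel([*goal,z+3],velocity=30);movel([*goal,z],velocity=25)
    command_gripper(DIM[i][0]+20);movel([*goal,z+65],velocity=180)
p4=np.array(PAD[4])+D;shift(4,p4,p4+.5*EX+1.2*EY)
p1=np.array(PAD[1]);shift(1,p1,p1-1.4*EX)
away();look("g");print(sense()["time_s"])
d=read_camera("side");c=read_camera("top")
cv2.imwrite("pics/g1.png",cv2.resize(d["color"][205:345,235:320,::-1],None,fx=4.2,fy=4.2,interpolation=cv2.INTER_CUBIC))
cv2.imwrite("pics/g2.png",cv2.resize(c["color"][180:250,225:385,::-1],None,fx=5,fy=5,interpolation=cv2.INTER_CUBIC))
t,p=profile(c,PAD[4],1,19,62,30);print([f"{a:.0f}:{b:.0f}" for a,b in zip(t[::2],p[::2]) if a>17 and a<25])
t,p=profile(d,np.array(PAD[1])+20.5*EY,0,.5,28,30);print([f"{a:.0f}:{b:.0f}" for a,b in zip(t[::2],p[::2]) if 7<abs(a)<16])
im=c["color"].astype(float);r,g,b=im[...,0],im[...,1],im[...,2]
for q in contours(np.minimum(r-g+4,40-(r-b)),0):
    if np.hypot(*(q.mean(0)-[234.5,229]))<8: print("tin px",q.mean(0).round(2))
E
```

```text
4 w 48.1
1 w 23.7
57.0167
['18:162', '19:168', '20:183', '21:204', '22:219', '23:227', '24:233']
['-15:34', '-14:41', '-13:52', '-12:83', '-11:109', '-10:125', '-9:129', '-8:128', '8:124', '9:119', '10:112', '11:96', '12:76', '13:52', '14:40', '15:33']
tin px [234.5  228.92]
```

View pics/g1.png

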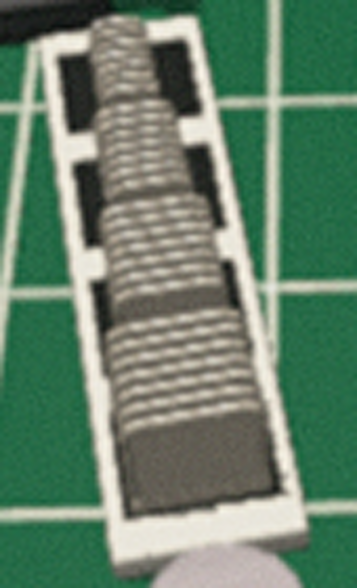

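View pics/g2.png

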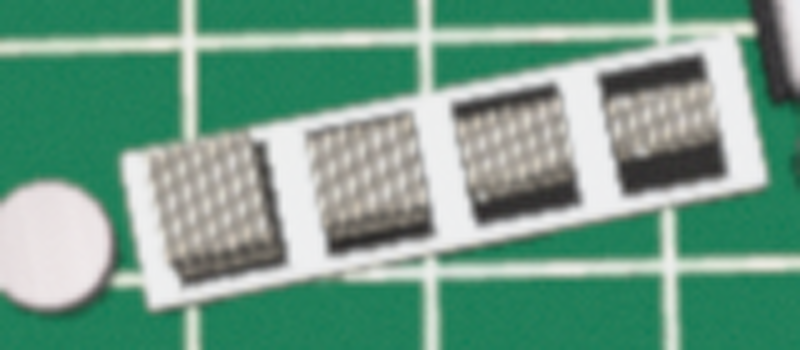

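Both corrections worked: guard_4's edge now reads 20.8 mm (21 expected) and guard_1's edges are at about -12 and +12 mm. The tin is still at pixel (234.5, 228.9), and the arm is clear. I'll hand in the job.

```bash
python3 -c "
from rig import *
close_job()"
```

```text
the job is handed in; nothing more can be done
```

All four guards are upright on the rail in size order, with guard_1 on the mark next to the trimmer and guard_4 next to the tin. Their ribs run straight across the rail. I handed the job in at about 57 s on the robot's clock, with the arm clear.

- **First grasp missed:** the fingers closed on nothing, with no harm done. A light touch on the counter (16 N) showed the fingertips end 28 mm short of the reported TCP, and I corrected for that.
- **Corrections:** I re-gripped guard_1 to move it about 1.4 mm across the rail, and guard_4 to move it about 1.2 mm along it. The guard_1 error looked like camera bias, so I had already shifted the other three guards' targets for it.
- **Last checks:** guards 1 and 4 were re-measured after the shift and read within about 0.5 mm on the edges checked. Guards 2 and 3 were measured before it, at about 1 mm or better across the rail. The tin was unmoved (pixel 234.5, 228.9 against 234.5, 229.0 at the start).
- **Less certain:** centring along the rail for guards 2 and 3 is weaker because their edges blur into the marks. Guard_3 read about 0.7 mm off, and guard_2 gave no clear number but looked centred.

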